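Lock a slide rack to the stainer deck with a quarter-turn T-key

ROBOT

A 6-joint arm with a two-finger parallel gripper is mounted at the origin on the work surface. World frame = base frame: x ahead of the robot, y to its left, z up, the work surface at z = 0. Lengths are in m, angles in rad, forces in N, time in s.
With the tool pointing down it reaches from about 0.375 to 0.9 m from the base axis. Payload 3.1 kg.
Tool frame: the origin (TCP) lies midway between the tips of the shut fingers; the grasp point (between the pads) lies 19 mm behind it; z points along the fingers, y is the line along which they close (so a half turn about z gives the same grasp; the last joint's range is limited). The gripper opens to 85 mm and grips with 20 to 120 N. Pads are 22 mm wide; open, the fingers measure 114 mm over their backs; the gripper's body (76 mm by 85 mm) begins 54 mm behind the grasp point. The pads swing forward as they close: fully open they stand 13 mm farther back than shut.
Start: joints at [-1.413, 0.527, 1.433, -0, 1.181, -0.178], TCP at [0.206, -0.59, 0.231] pointing down, gripper open.
Joint ranges: [-3.08, 3.08], [-0.75, 2.2], [0.22, 2.44], [-1.43, 4.57], [0, 2.65], [-2.85, 2.85]. Speed limits (rad/s): [2.79, 2.79, 3.14, 3.14, 3.14, 3.14].

INTERFACE

Orientations are given as a unit quaternion [x, y, z, w].
In Python, from station import manip gives the robot as it stands. The module is installed in compiled form; this text tells all that it offers.
- The arm moves only by the tool apply_moves, never from a script. Its arguments are lists of equal length, an entry for each row: "claw": the gripper's target within -1 to 1 (fully open at 1, half-way at 0, shut at -1); "travel": the shift along the tool's x, y, z scaled (see below), a list of three; "turn": the turn, a rotation vector about the tool's x, y, z scaled (see below), a list of three. In form: {"claw": [claw, ...], "travel": [[dx, dy, dz], ...], "turn": [[rx, ry, rz], ...]}. A call has 1 to 5 rows; each row is the pose to reach, as a shift and turn from the pose commanded when the call began, along the tool's axes at that moment, turning the shorter way round; what a row does not reach only later rows make up. The controller multiplies each number of a shift by 800 mm and each number of a turn by 180 degrees. A row lasts 1/12 s, in which the tool goes at most 41.7 mm and 7.16 degrees, less where a joint would pass 70% of its speed; a pose out of reach is approached as far as the arm can. A call with a number of a shift or a turn outside -1 to 1 is refused whole. A call with a gripper value outside its range is refused whole. The fingers move at their own pace and stop on an object; "newtons" is the grip in N (left out, the last holds). Time passes only in rows, so rows that repeat a pose let the fingers close. It gives the time, the measured TCP pose, the force, the opening and the grip force at its end, in the units of the state.
- manip.sense(): the state, without advancing time (a new reading comes with each control period).
- manip.snapshot(name): name is "scene" or "top"; returns a dict with "pixels" (480x640x3 uint8, red, green, blue), "depth" (480x640 float32, m along the optical axis (not along the pixel's ray), 0 where there is no reading), "intrinsics" (3x3 intrinsics, pixels), "k1" (the pictures are not rectified: a ray, as slopes to the right and down, at radius r is drawn at 1 + k1 r^2 times it, then the intrinsics apply), "R" (3x3) and "t" (3): a world point X has camera coordinates R X + t. Camera axes: x right, y down, z forward; pixel columns grow to the right and rows downward; lengths in m; the calibration is good to about 2 mm. A picture is of the moment at which its call begins.
- manip.sign_off(): hands the job in; it is judged then, once.
The state is a dict: "t": time; "q": joint angles; "qd": joint speeds; "tau": joint torques, N m; "tcp_pos": TCP position; "tool_rot": TCP orientation; "force": force on the tool from outside, world axes, zero at the start; "ft_torque": the same for the moment, N m; "finger_gap": opening from 0.0 (shut) to 1.0 (fully open); "gripper_force": force on a finger pad.
Only numpy, scipy, OpenCV 4.12 (cv2) and the standard library are available. Lean on these libraries where they do the work, as an engineer would, in place of code of your own. Each camera call takes 0.05 s, during which the arm holds its last target. There are 200 camera calls.

TASK

Lock the slide rack down: take the red-handled T-key out of its parking block, pass its T-head through the slot in the rack's blue lock plate (feel for the slot if it lands beside it), press it down on the spring to the bottom, turn it a quarter turn either way and let it go so that the spring seats it upright and crosswise under the plate. Be gentle: the key must never bear on the rack with more than 50 N. Leave the other things where they stand.

Things in the scene. Friction and masses are not known exactly. Their poses are not given: they have to be found in the camera images.
- key: loose steel T-key, 62 mm tall, about 0.11 kg. Origin: centre of the underside of its T-head; z up along the stem. T-head: a bar 30 mm long (its x) by 10 mm wide (y) by 8 mm tall; stem 8 mm thick; red handle on top. It starts upright, its head in the parking block
- key_handle (a point): middle of the key's red handle, 50 mm above the key's origin, axes as the key's: a flat bar 44 mm (x) by 14 mm (y), from 36 to 62 mm above the key's origin, parallel to the T-head. Grip it across its 14 mm
- stand: grey parking block, fixed, 62 x 40 x 22 mm; origin under its centre; the key's head stands in a pocket in it (35 mm along its x, 15 mm along y, 16 mm deep, its floor 6 mm above the table)
- rack: aluminium slide rack fixed on a white deck plate (250 x 190 mm), rack 200 mm (its x) by 160 mm (y), top 58 mm high, with a low bail handle to 78 mm high at its +x end; origin at table height under its middle
- slot (a point): nominal slot centre, level with the nominal upper face of the blue lock plate (63 mm above the table, near the rack's -x end); axes as the rack's. Slot 35 mm along x, 13.5 mm along y, walls 10 mm deep. The plate (52 x 56 mm, rigid) was set by hand: slot and all below it lie up to 9 mm to either side of this point along y and up to 4 mm higher or lower, not off along x
- seat (a point): 14 mm below slot, same axes: nominal place of the head's underside when locked crosswise (along y), sprung up into a groove in the plate's underside (groove 14 mm wide along x, from 6 to 10 mm below the plate's upper face). Off by the same unknown shift as the slot
- bottom (a point): 21 mm below slot, same axes and unknown shift: hard bottom for the head's underside. A spring cup meets the head 8 mm below the plate's true upper face and pushes up with 0.8 N per mm (10 N at the bottom, then rigid). The head can turn only while its underside is 18 to 21 mm below that face; either way round will do
- beaker: loose glass cup, radius 33, height 75 mm, origin under its centre; a bystander
- dish: loose clear lidded dish, radius 36, height 14 mm, origin under its centre; a bystander
- jar: loose amber jar, radius 26, height 70 mm, origin under its centre; a bystander
- slidebox: loose yellow slide box 80 x 85 x 32 mm, origin under its centre; a bystander
- screwdriver: loose screwdriver, 170 mm long, lying along its x; a bystander
- bottle_a: amber reagent bottle in the blue caddy, radius 32, height 150 mm, origin under its centre; a bystander
- bottle_b: white reagent bottle in the blue caddy, radius 32, height 150 mm; a bystander
- bottle_c: white reagent bottle in the blue caddy, radius 32, height 150 mm; a bystander
Things that resemble listed ones, but are neither listed nor needed, are in the scene too. What is shaped like the key but orange is not meant.

How it is judged:
On the way:
1. the key's head is passed lengthwise through the slot and pressed down on the spring, its underside at least 13 mm below the nominal face of the plate (z of key in the frame of slot below -0.013 m and horizontal distance between key and slot below 0.014 m and angle between the x axis of key and the x axis of slot, either way round below 0.4 rad), for 0.05 s.
At the end, for the whole second after the job is handed in: The key is locked and at rest: its T-head crosswise under the lock plate (within 0.2 rad of square to the slot), sprung up into the groove, its underside 8.5 to 19.5 mm below the plate's nominal face, within 14 mm of the nominal slot centre, upright within 0.14 rad (z of key in the frame of slot between -0.0195 and -0.0085 m and horizontal distance between key and slot below 0.014 m and angle between the x axis of key and the y axis of slot, either way round below 0.2 rad and angle between key's own z axis and vertical below 0.14 rad and linear speed of key below 0.02 m/s); the robot touches nothing.
It fails at once if the key bears on the rack (lock plate and spring included) with more than 50 N (contact force between key and rack above 50 N).
It fails at once if a bystander is moved by more than 25 mm (distance of any of beaker, dish, jar, slidebox, screwdriver, bottle_a, bottle_b, bottle_c from where it was at the start of the episode above 0.025 m).
It also fails if it takes over 72 s, if anything falls off the work surface, if the arm or the gripper's body presses on something with over 40 N, if the wrist force passes 120 N, or if a joint passes its speed limit or range.

## Working session

There is one attempt and no reset: what is moved stays moved. The work goes in short steps, Python scripts to look and compute and a tool call to move; the robot and the scene stay as the last step left them, time stands still between calls to the robot, and variables do not carry over. Pictures are saved under pics/ and viewed, at most 10 in all, crops included, and the job is handed in when it is done.

Besides the shell and the picture viewer there is one more tool, called after "Call:" by a JSON object that holds its "name" and its "arguments", one argument or row to a line. apply_moves: Moves the arm, as the interface text tells. Shifts and turns lie within -1 to 1; 1 stands for 800 mm of shift or 180 degrees of turn. Its arguments: {"type":"object","properties":{"claw":{"type":"array","items":{"type":"number"}},"travel":{"type":"array","items":{"type":"array","items":{"type":"number"}}},"turn":{"type":"array","items":{"type":"array","items":{"type":"number"}}},"newtons":{"type":"number"}},"required":["claw","travel","turn"]}

```bash
mkdir -p pics; cat > h.py <<'E'
import numpy as np, cv2
from station import manip
def save(n,im): cv2.imwrite('pics/'+n,cv2.cvtColor(im,cv2.COLOR_RGB2BGR))
def rays(s,uv):
    K=np.array(s['intrinsics']);uv=np.atleast_2d(np.float64(uv))
    return cv2.undistortPoints(uv[:,None],K,np.array([s['k1'],0,0,0.]))[:,0]
def plane(s,uv,z):
    p=rays(s,uv);R=np.array(s['R']);t=np.array(s['t'])
    d=np.c_[p,np.ones(len(p))]@R; c=-R.T@t
    return c+d*((z-c[2])/d[:,2])[:,None]
def cloud(s):
    v,u=np.mgrid[:480,:640];uv=np.c_[u.ravel(),v.ravel()]
    p=rays(s,uv);D=s['depth'].ravel()
    X=(np.c_[p,np.ones(len(p))]*D[:,None]-np.array(s['t']))@np.array(s['R'])
    X[D==0]=np.nan
    return X.reshape(480,640,3)
E
python3 - <<'E'
from h import *
for n in('scene','top'):
    s=manip.snapshot(n);save(n+'0.png',s['pixels']);print(n,-np.array(s['R']).T@s['t'],s['k1'])
    np.save(n+'.npy',s,allow_pickle=True)
print(manip.sense())
E
```

```text
scene [1.12267778 0.33655629 0.77152184] -0.1190773786603787
top [ 0.23931867 -0.10580987  1.49092943] -0.11924757585830736
{'t': 0.1, 'q': array([-1.41348260e+00,  5.28392769e-01,  1.43379703e+00,  2.05410316e-05,
        1.18140299e+00, -1.78506698e-01]), 'qd': array([-0.00172671, -0.00183118, -0.00133336, -0.00067289,  0.00041555,
       -0.00056307]), 'tau': array([ 8.73199838e-05, -4.43304062e+01, -1.78587073e+01, -2.85189917e-04,
        3.88098881e-03,  4.01675578e-06]), 'tcp_pos': array([ 0.20588981, -0.58941935,  0.23041218]), 'tool_rot': array([ 9.85936330e-01,  1.67118379e-01,  2.00942200e-05, -9.99910002e-04]), 'force': array([-0.15369629, -0.29572868, -0.68729653]), 'ft_torque': array([-0.01797419,  0.01400919, -0.01000703]), 'gripper_force': 0.0, 'finger_gap': 1.0025701080542424}
```

View pics/scene0.png

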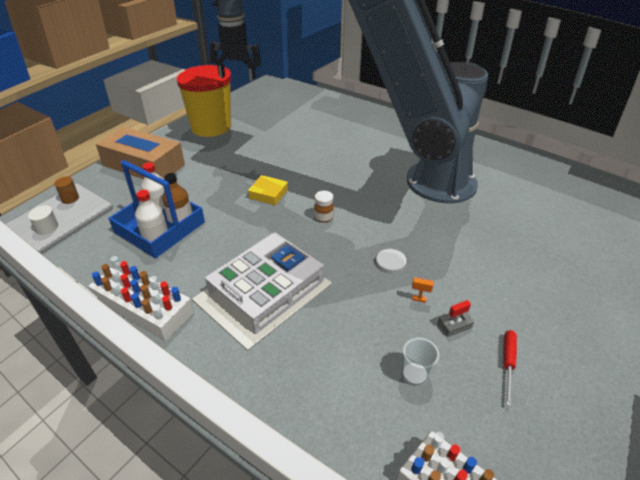

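View pics/top0.png

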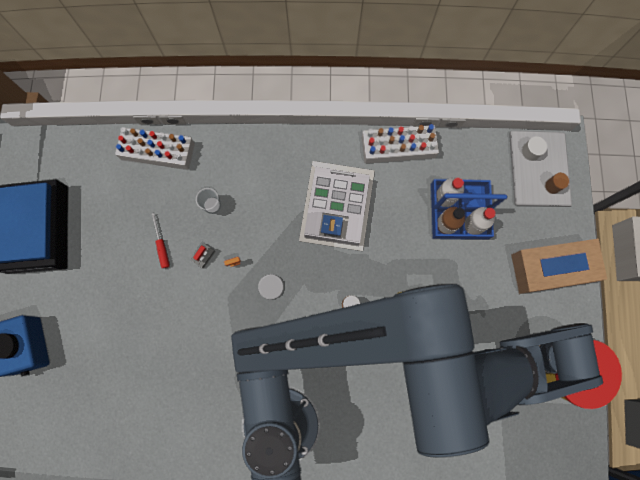

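The scene shows the red key in its grey block at about (458,310) in "scene" and (203,254) in "top". The orange decoy is beside it, and the blue lock plate is at (288,256) and (333,225). Next I'll measure these.

```bash
cat > m.py <<'E'
from h import *
def load(n): return np.load(n+'.npy',allow_pickle=True).item()
def rect(P):
    r=cv2.minAreaRect(np.float32(P[:,:2]*1000)); b=cv2.boxPoints(r); e=[b[1]-b[0],b[2]-b[1]]
    e.sort(key=np.linalg.norm)
    return np.round(r[0],1),[round(float(np.linalg.norm(x)),1) for x in e],[round(np.degrees(np.arctan2(x[1],x[0]))%180,1) for x in e]
E
python3 - <<'E'
from m import *
for n,kb,pb in(('top',(180,230,225,280),(290,150,390,260)),('scene',(430,290,485,340),(190,225,335,350))):
    s=load(n);X=cloud(s);hsv=cv2.cvtColor(s['pixels'],cv2.COLOR_RGB2HSV);h,sa,v=cv2.split(hsv)
    def box(m,b):
        o=np.zeros_like(m);o[b[1]:b[3],b[0]:b[2]]=m[b[1]:b[3],b[0]:b[2]];return o
    red=box(((h<6)|(h>174))&(sa>150)&(v>60),kb)
    P=X[red];z=P[:,2];print(n,'red',red.sum(),'z',np.nanpercentile(z,[5,50,95]))
    uv=np.argwhere(red)[:,::-1]
    print(' redplane z.068',rect(plane(s,uv,.068)))
    t=P[z>np.nanpercentile(z,95)-.006];print(' redtop depth',len(t),rect(t))
    k=box((X[...,2]>.012)&(X[...,2]<.03),kb);print(' block depth',k.sum(),rect(X[k]))
    blue=box((h>100)&(h<125)&(sa>130)&(v>40),pb);uv=np.argwhere(blue)[:,::-1]
    print(' blue',blue.sum(),'z',np.nanpercentile(X[blue][:,2],[5,50,95]),rect(plane(s,uv,.063)))
    r=box((X[...,2]>.05)&(X[...,2]<.07),pb);print(' rack depth',r.sum(),rect(X[r]))
    d=box((X[...,2]>.004)&(X[...,2]<.09),pb);print(' deck',d.sum(),rect(X[d]))
    for b,nm in((kb,'k'),(pb,'p')):
        im=s['pixels'][b[1]-5:b[3]+5,b[0]-5:b[2]+5];save(f'{n}_{nm}.png',cv2.resize(im,(390,int(390*im.shape[0]/im.shape[1])),interpolation=cv2.INTER_CUBIC)) 
ims=[cv2.resize(cv2.imread(f'pics/{a}_{b}.png'),(390,290)) for a in('top','scene') for b in 'kp']
cv2.imwrite('pics/mont.png',np.vstack([np.hstack(ims[:2]),np.hstack(ims[2:])]))
E
```

```text
top red 84 z [0.06111606 0.06770436 0.07343536]
 redplane z.068 (array([474.9, 234.2]), [16.1, 42.6], [np.float32(58.7), np.float32(148.7)])
 redtop depth 43 (array([475.7, 234.7]), [13.4, 41.8], [np.float32(57.5), np.float32(147.5)])
 block depth 200 (array([472.2, 231.4]), [54.2, 62.4], [np.float32(56.7), np.float32(146.7)])
 blue 216 z [0.05825892 0.06304629 0.06921313] (array([ 665.7, -177.8]), [60.0, 281.6], [np.float32(68.4), np.float32(158.4)])
 rack depth 3681 (array([ 660.9, -181.5]), [208.6, 291.6], [np.float32(81.3), np.float32(171.3)])
 deck 6145 (array([ 638.9, -162.4]), [299.9, 335.7], [np.float32(90.6), np.float32(0.6)])
scene red 201 z [0.05026226 0.06561767 0.06995733]
 redplane z.068 (array([486.1, 238. ]), [22.8, 56.0], [np.float32(63.0), np.float32(153.0)])
 redtop depth 117 (array([478.8, 237. ]), [13.5, 42.0], [np.float32(57.9), np.float32(147.9)])
 block depth 456 (array([477.2, 237.7]), [40.4, 64.9], [np.float32(55.6), np.float32(145.6)])
 blue 375 z [0.01133715 0.06295834 0.06536876] (array([ 577.7, -249.7]), [64.9, 296.2], [np.float32(7.1), np.float32(97.1)])
 rack depth 5101 (array([ 622.2, -150.5]), [164.6, 206.2], [np.float32(81.6), np.float32(171.6)])
 deck 9047 (array([ 619.8, -191. ]), [368.7, 380.6], [np.float32(123.8), np.float32(33.8)])
```

View pics/mont.png

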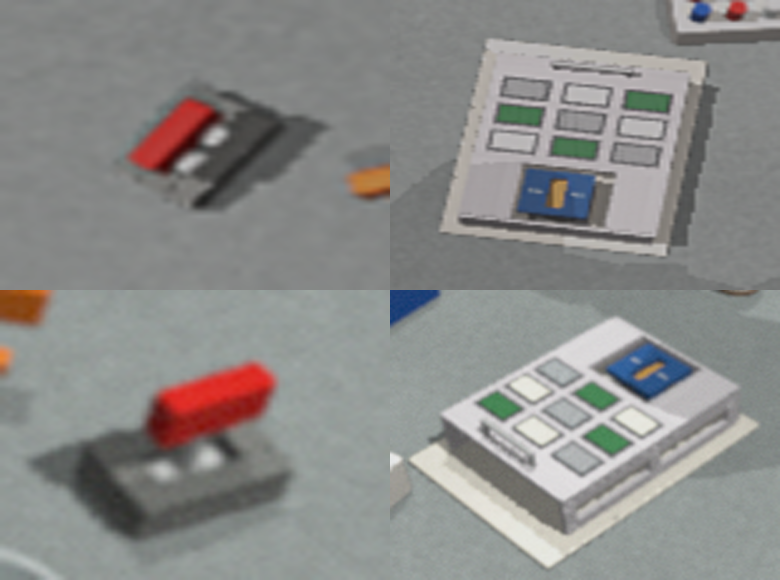

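The zoom shows the slot as an orange patch in the middle of the blue plate. The key stands over its pocket, with white glints in the pocket. I'll refine the plate, slot and rack measurements using connected components.

```bash
python3 - <<'E'
from m import *
def comp(m,b):
    o=np.zeros(m.shape,np.uint8);o[b[1]:b[3],b[0]:b[2]]=m[b[1]:b[3],b[0]:b[2]]
    n,l,st,_=cv2.connectedComponentsWithStats(o);i=1+np.argmax(st[1:,4]);return l==i
for n,pb,bb in(('top',(290,150,390,260),(315,208,355,242)),('scene',(190,225,335,350),(265,235,312,275))):
    s=load(n);X=cloud(s);h,sa,v=cv2.split(cv2.cvtColor(s['pixels'],cv2.COLOR_RGB2HSV))
    blue=comp((h>100)&(h<125)&(sa>130)&(v>50),bb)
    f=cv2.morphologyEx(np.uint8(blue),cv2.MORPH_CLOSE,np.ones((5,5)))
    br=comp((h>5)&(h<30)&(sa>90),bb)
    zb=np.nanmedian(X[blue][:,2]);print(n,'plate z',zb,blue.sum(),'brass z',np.nanmedian(X[br][:,2]),br.sum())
    for z in(.059,.063,.067):
        print(z,'blue',rect(plane(s,np.argwhere(f)[:,::-1],z)),'brass',rect(plane(s,np.argwhere(br)[:,::-1],z)))
    r=comp((X[...,2]>.052)&(X[...,2]<.064),pb);r=cv2.morphologyEx(np.uint8(r),cv2.MORPH_OPEN,np.ones((3,3)))>0
    print(' rack',rect(plane(s,np.argwhere(r)[:,::-1],.058)), np.nanmedian(X[r][:,2]))
    ro=(s['pixels'][pb[1]:pb[3],pb[0]:pb[2]].min(2)>120)
    hs=np.zeros((480,640),bool);hs[pb[1]:pb[3],pb[0]:pb[2]]=(X[...,2]>.003)[pb[1]:pb[3],pb[0]:pb[2]]
    hs=comp(hs,pb);low=hs&(X[...,2]<.02)
    print(' deck',np.nanmedian(X[low][:,2]),rect(plane(s,np.argwhere(low)[:,::-1],np.nanmedian(X[low][:,2]))))
    tb=X[(X[...,2]>-.02)&(abs(X[...,2])<.02)];print('table z',np.nanmedian(tb[:,2]))
E
```

```text
top plate z 0.06288899414528276 208 brass z 0.054342535487210575 47
0.059 blue (array([ 561.6, -136.9]), [49.8, 52.1], [np.float32(172.3), np.float32(82.3)]) brass (array([ 561.8, -136.7]), [11.6, 32.1], [np.float32(82.4), np.float32(172.4)])
0.063 blue (array([ 560.7, -136.8]), [49.7, 52.0], [np.float32(172.3), np.float32(82.3)]) brass (array([ 560.9, -136.6]), [11.6, 32.0], [np.float32(82.4), np.float32(172.4)])
0.067 blue (array([ 559.8, -136.8]), [49.5, 51.8], [np.float32(172.3), np.float32(82.3)]) brass (array([ 560. , -136.6]), [11.6, 31.9], [np.float32(82.4), np.float32(172.4)])
 rack (array([ 621.8, -151.4]), [160.2, 205.7], [np.float32(81.6), np.float32(171.6)]) 0.05906392914495834
 deck 0.006828281534085623 (array([ 629.9, -150.8]), [228.7, 302.9], [np.float32(85.4), np.float32(175.4)])
table z 0.0011764010995653944
scene plate z 0.06316473907542193 334 brass z 0.05433294810061615 27
0.059 blue (array([ 560. , -137.6]), [55.2, 58.0], [np.float32(171.9), np.float32(81.9)]) brass (array([ 559. , -137.5]), [7.1, 27.1], [np.float32(80.0), np.float32(170.0)])
0.063 blue (array([ 563.2, -135. ]), [54.9, 57.7], [np.float32(171.9), np.float32(81.9)]) brass (array([ 562.2, -134.8]), [7.0, 27.0], [np.float32(80.0), np.float32(170.0)])
0.067 blue (array([ 566.3, -132.3]), [54.6, 57.4], [np.float32(171.9), np.float32(81.9)]) brass (array([ 565.4, -132.1]), [7.0, 26.8], [np.float32(80.0), np.float32(170.0)])
 rack (array([ 623.7, -149.8]), [168.4, 204.8], [np.float32(81.6), np.float32(171.6)]) 0.059581680245436475
 deck 0.00770156737838353 (array([ 631. , -176.3]), [258.7, 302.2], [np.float32(85.6), np.float32(175.6)])
table z 0.0012737001636009826
```

```bash
cat > p.py <<'E'
import sys,json
from h import *
from scipy.spatial.transform import Rotation as Ro
def down(a):  # tool x at world angle a deg, z down
    a=np.radians(a);return Ro.from_matrix(np.array([[np.cos(a),np.sin(a),0],[np.sin(a),-np.cos(a),0],[0,0,-1]]))
def plan(tg,maxd=.19,maxa=33):
    s=manip.sense();p=np.array(s['tcp_pos']);R=Ro.from_quat(s['tool_rot'])
    for x,y,z,a in tg:
        d=np.array([x,y,z])-p;w=(R.inv()*down(a)).as_rotvec()
        n=int(np.ceil(max(np.linalg.norm(d)/maxd,np.degrees(np.linalg.norm(w))/maxa,1e-9)))
        for i in range(n):
            k=1/(n-i);d=np.array([x,y,z])-p;w=(R.inv()*down(a)).as_rotvec()
            T=np.round(R.inv().apply(d)*k/.8,4);W=np.round(w*k/np.pi,4)
            print(T.tolist(),W.tolist());p=p+R.apply(T*.8);R=R*Ro.from_rotvec(W*np.pi)
        print('  ->',p.round(4))
def st():
    s=manip.sense();M=Ro.from_quat(s['tool_rot']).as_matrix()
    print('t',round(s['t'],2),'p',(np.array(s['tcp_pos'])*1000).round(2),'xang',np.degrees(np.arctan2(M[1,0],M[0,0])).round(2),'zdir',M[:,2].round(4),'F',np.round(s['force'],2),'T',np.round(s['ft_torque'],2),'gap',round(s['finger_gap'],3),'grip',round(s['gripper_force'],1))
if __name__=='__main__':
    st();plan(json.loads(sys.argv[1]))
E
python3 p.py '[[0.42,-0.1,0.24,100],[0.477,0.236,0.15,147.7]]'
```

```text
t 0.1 p [ 205.89 -589.42  230.41] xang 19.24 zdir [-3.e-04  2.e-03 -1.e+00] F [-0.15 -0.3  -0.69] T [-0.02  0.01 -0.01] gap 1.003 grip 0.0
[0.1514, -0.1631, -0.0036] [-0.0001, -0.0002, -0.1496]
[0.2089, -0.0769, -0.0038] [-0.0002, -0.0002, -0.1495]
[0.2211, 0.026, -0.0039] [-0.0001, -0.0002, -0.1496]
  -> [ 0.42 -0.1   0.24]
[0.2006, 0.0716, 0.0562] [-0.0, 0.0, -0.1325]
[0.1546, 0.1466, 0.0562] [-0.0001, -0.0, -0.1325]
  -> [0.477 0.236 0.15 ]
```

Call:
{"name": "apply_moves", "arguments": {
  "claw": [0.2,0.2,0.2,0.2,0.2],
  "travel": [
    [0.1514,-0.1631,-0.0036],
    [0.1514,-0.1631,-0.0036],
    [0.1514,-0.1631,-0.0036],
    [0.1514,-0.1631,-0.0036],
    [0.1514,-0.1631,-0.0036]
  ],
  "turn": [
    [0,0,-0.15],
    [0,0,-0.15],
    [0,0,-0.15],
    [0,0,-0.15],
    [0,0,-0.15]
  ]
}}

```text
t: 0.52
tcp_pos: [0.2781, -0.4198, 0.2334]
tool_rot: [0.919, 0.395, 0.001, -0.004]
force: [-0.3, 0.8, -0.2]
finger_gap: 0.605
gripper_force: 0.0
```

Call:
{"name": "apply_moves", "arguments": {
  "claw": [0.2,0.2,0.2,0.2,0.2],
  "travel": [
    [0.209,-0.077,-0.0038],
    [0.209,-0.077,-0.0038],
    [0.209,-0.077,-0.0038],
    [0.209,-0.077,-0.0038],
    [0.209,-0.077,-0.0038]
  ],
  "turn": [
    [0,0,-0.15],
    [0,0,-0.15],
    [0,0,-0.15],
    [0,0,-0.15],
    [0,0,-0.15]
  ]
}}

```text
t: 0.93
tcp_pos: [0.3486, -0.2581, 0.2369]
tool_rot: [0.801, 0.599, 0.001, -0.002]
force: [-0.2, 0.2, -0.2]
finger_gap: 0.596
gripper_force: 0.0
```

```bash
python3 p.py '[[0.42,-0.1,0.24,100],[0.477,0.236,0.15,147.7]]'
```

```text
t 0.93 p [ 348.57 -258.08  236.89] xang 73.55 zdir [-0.0015  0.0043 -1.    ] F [-0.21  0.22 -0.23] T [ 0.02 -0.04 -0.01] gap 0.596 grip 0.0
[0.2148, 0.0297, -0.0032] [-0.0005, -0.0014, -0.1469]
  -> [ 0.42 -0.1   0.24]
[0.2006, 0.0715, 0.0562] [-0.0, 0.0, -0.1325]
[0.1546, 0.1466, 0.0563] [-0.0001, -0.0, -0.1325]
  -> [0.477 0.236 0.15 ]
```

Call:
{"name": "apply_moves", "arguments": {
  "claw": [0.2,0.2,0.2,0.2,0.2],
  "travel": [
    [0.215,0.03,-0.003],
    [0.215,0.03,-0.003],
    [0.215,0.03,-0.003],
    [0.215,0.03,-0.003],
    [0.215,0.03,-0.003]
  ],
  "turn": [
    [0,0,-0.147],
    [0,0,-0.147],
    [0,0,-0.147],
    [0,0,-0.147],
    [0,0,-0.147]
  ]
}}

```text
t: 1.35
tcp_pos: [0.4224, -0.1013, 0.2397]
tool_rot: [0.642, 0.766, 0.001, -0.0]
force: [-0.4, -0.9, -0.1]
finger_gap: 0.6
gripper_force: 0.0
```

Call:
{"name": "apply_moves", "arguments": {
  "claw": [0.2,0.2,0.2,0.2,0.2],
  "travel": [
    [0.2,0.072,0.056],
    [0.2,0.072,0.056],
    [0.2,0.072,0.056],
    [0.2,0.072,0.056],
    [0.2,0.072,0.056]
  ],
  "turn": [
    [0,0,-0.1325],
    [0,0,-0.1325],
    [0,0,-0.1325],
    [0,0,-0.1325],
    [0,0,-0.1325]
  ]
}}

```text
t: 1.77
tcp_pos: [0.4506, 0.0654, 0.1934]
tool_rot: [0.471, 0.882, 0.0, -0.001]
force: [-0.1, 0.5, 0.2]
finger_gap: 0.604
gripper_force: 0.0
```

Call:
{"name": "apply_moves", "arguments": {
  "claw": [0.2,0.2,0.2,0.2,0.2],
  "travel": [
    [0.154,0.147,0.056],
    [0.154,0.147,0.056],
    [0.154,0.147,0.056],
    [0.154,0.147,0.056],
    [0.154,0.147,0.056]
  ],
  "turn": [
    [0,0,-0.1325],
    [0,0,-0.1325],
    [0,0,-0.1325],
    [0,0,-0.1325],
    [0,0,-0.1325]
  ]
}}

```text
t: 2.18
tcp_pos: [0.4822, 0.233, 0.1486]
tool_rot: [0.28, 0.96, 0.001, 0.0]
force: [1.0, -0.0, 0.7]
finger_gap: 0.598
gripper_force: 0.0
```

```bash
python3 p.py '[[0.477,0.236,0.10,147.7],[0.477,0.236,0.037,147.7]]'; python3 - <<'E'
from m import *
# refined: rack side visible now? slot/plate again from top
s=manip.snapshot('top');save('top1.png',s['pixels'][140:330,130:400])
h,sa,v=cv2.split(cv2.cvtColor(s['pixels'],cv2.COLOR_RGB2HSV))
m=np.uint8((h>100)&(h<125)&(sa>130)&(v>50));m[:208]=0;m[242:]=0;m[:,:315]=0;m[:,355:]=0
f=cv2.morphologyEx(m,cv2.MORPH_CLOSE,np.ones((5,5)));print(rect(plane(s,np.argwhere(f)[:,::-1],.063)))
E
```

```text
t 2.18 p [482.22 232.96 148.63] xang 147.54 zdir [ 0.001   0.0014 -1.    ] F [ 0.98 -0.04  0.68] T [-0.01 -0.04  0.02] gap 0.598 grip 0.0
[0.0076, -0.0004, 0.0608] [0.0005, 0.0, -0.0009]
  -> [0.477 0.236 0.1  ]
[-0.0, -0.0, 0.0787] [0.0, 0.0, -0.0]
  -> [0.477 0.236 0.037]
(array([ 560.3, -136.4]), [50.5, 52.8], [np.float32(172.3), np.float32(82.3)])
```

Call:
{"name": "apply_moves", "arguments": {
  "claw": [0.1,0.1,0.1,0.1,0.1],
  "travel": [
    [0.005,0,0.03],
    [0.0076,0,0.06],
    [0.0076,0,0.06],
    [0.0076,0,0.06],
    [0.0076,0,0.06]
  ],
  "turn": [
    [0,0,-0.001],
    [0,0,-0.001],
    [0,0,-0.001],
    [0,0,-0.001],
    [0,0,-0.001]
  ]
}}

```text
t: 2.65
tcp_pos: [0.4768, 0.2314, 0.1029]
tool_rot: [0.28, 0.96, 0.0, 0.001]
force: [-0.2, 0.3, 0.1]
finger_gap: 0.542
gripper_force: 0.0
```

```bash
python3 p.py '[[0.477,0.236,0.037,147.7]]'; python3 - <<'E'
from h import *
a=manip.snapshot('top')['pixels'][220:290,165:255];b=manip.snapshot('scene')['pixels'][230:345,410:510]
save('k1.png',np.hstack([cv2.resize(a,(390,300)),cv2.resize(b,(390,300))]))
E
```

```text
t 2.65 p [476.79 231.38 102.93] xang 147.45 zdir [ 0.0013 -0.     -1.    ] F [-0.19  0.28  0.07] T [-0.03  0.01 -0.05] gap 0.542 grip 0.0
[0.003, 0.005, 0.0824] [0.0002, 0.0003, -0.0014]
  -> [0.477 0.236 0.037]
```

View pics/k1.png

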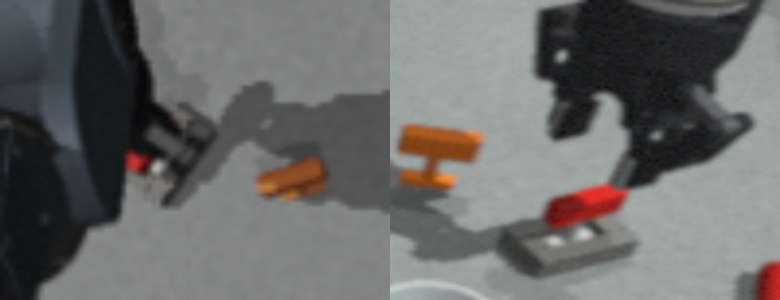

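The fingers straddle the red handle (right half, around (590,205)), and the decoy is clear of them. I'll descend.

Call:
{"name": "apply_moves", "arguments": {
  "claw": [0.1,0.1,0.1,0.1,0.1],
  "travel": [
    [0.003,0.005,0.025],
    [0.003,0.005,0.05],
    [0.003,0.005,0.0824],
    [0.003,0.005,0.0824],
    [0.003,0.005,0.0824]
  ],
  "turn": [
    [0,0,-0.0014],
    [0,0,-0.0014],
    [0,0,-0.0014],
    [0,0,-0.0014],
    [0,0,-0.0014]
  ]
}}

```text
t: 3.17
tcp_pos: [0.4757, 0.2369, 0.0363]
tool_rot: [0.277, 0.961, -0.0, -0.0]
force: [0.6, -0.7, -0.3]
finger_gap: 0.546
gripper_force: 0.0
```

```bash
python3 p.py '[[0.477,0.236,0.037,147.7]]'
```

```text
t 3.17 p [475.72 236.85  36.27] xang 147.8 zdir [-1.1e-03 -4.0e-04 -1.0e+00] F [ 0.64 -0.71 -0.33] T [ 0.04  0.02 -0.04] gap 0.546 grip 0.0
[-0.0019, -0.0001, -0.0009] [-0.0003, -0.0002, 0.0006]
  -> [0.477 0.236 0.037]
```

Now close the fingers, then lift.

Call:
{"name": "apply_moves", "arguments": {
  "claw": [-1,-1,-1,-1,-1],
  "travel": [
    [0,0,0],
    [0,0,0],
    [0,0,0],
    [0,0,0],
    [0,0,0]
  ],
  "turn": [
    [0,0,0],
    [0,0,0],
    [0,0,0],
    [0,0,0],
    [0,0,0]
  ],
  "newtons": 60
}}

```text
t: 3.58
tcp_pos: [0.4769, 0.2375, 0.0378]
tool_rot: [0.277, 0.961, 0.001, 0.001]
force: [-0.6, 0.7, 7.1]
finger_gap: 0.155
gripper_force: 59.2
```

Call:
{"name": "apply_moves", "arguments": {
  "claw": [-1,-1,-1,-1,-1],
  "travel": [
    [0,0,0],
    [0,0,0],
    [0,0,0],
    [0,0,0],
    [0,0,0]
  ],
  "turn": [
    [0,0,0],
    [0,0,0],
    [0,0,0],
    [0,0,0],
    [0,0,0]
  ]
}}

```text
t: 4.0
tcp_pos: [0.4769, 0.2375, 0.0377]
tool_rot: [0.277, 0.961, 0.001, 0.001]
force: [0.2, -0.2, 6.6]
finger_gap: 0.155
gripper_force: 59.2
```

```bash
python3 p.py '[[0.476,0.236,0.15,147.7],[0.5,0.05,0.17,171.7],[0.561,-0.136,0.11,171.7]]'
```

```text
t 4.0 p [476.93 237.47  37.74] xang 147.84 zdir [ 3.1e-03  7.0e-04 -1.0e+00] F [ 0.19 -0.24  6.63] T [-0.11  0.03  0.02] gap 0.155 grip 59.2
[-0.0003, -0.0019, -0.1403] [0.0007, 0.0007, 0.0008]
  -> [0.476 0.236 0.15 ]
[-0.1496, -0.1804, -0.025] [0.0, 0.0, -0.1333]
  -> [0.5  0.05 0.17]
[-0.0545, -0.1095, 0.0375] [0.0, 0.0, -0.0]
[-0.0545, -0.1096, 0.0375] [0.0, 0.0, -0.0]
  -> [ 0.561 -0.136  0.11 ]
```

Call:
{"name": "apply_moves", "arguments": {
  "claw": [-1,-1,-1,-1,-1],
  "travel": [
    [0,0,-0.03],
    [0,0,-0.06],
    [0,0,-0.1],
    [0,0,-0.14],
    [0,0,-0.14]
  ],
  "turn": [
    [0,0,0],
    [0,0,0],
    [0,0,0],
    [0,0,0],
    [0,0,0]
  ]
}}

```text
t: 4.42
tcp_pos: [0.4795, 0.2384, 0.1541]
tool_rot: [0.277, 0.961, 0.003, 0.005]
force: [1.4, -0.0, -1.2]
finger_gap: 0.155
gripper_force: 58.6
```

Call:
{"name": "apply_moves", "arguments": {
  "claw": [-1,-1,-1,-1,-1],
  "travel": [
    [-0.15,-0.18,-0.025],
    [-0.15,-0.18,-0.025],
    [-0.15,-0.18,-0.025],
    [-0.15,-0.18,-0.025],
    [-0.15,-0.18,-0.025]
  ],
  "turn": [
    [0,0,-0.133],
    [0,0,-0.133],
    [0,0,-0.133],
    [0,0,-0.133],
    [0,0,-0.133]
  ]
}}

```text
t: 4.83
tcp_pos: [0.5005, 0.0495, 0.1683]
tool_rot: [0.07, 0.998, -0.0, 0.0]
force: [0.5, 0.1, -0.9]
finger_gap: 0.157
gripper_force: 58.7
```

```bash
python3 p.py '[[0.561,-0.136,0.13,171.7]]'; python3 - <<'E'
from m import *
s=manip.snapshot('scene');X=cloud(s);h,sa,v=cv2.split(cv2.cvtColor(s['pixels'],cv2.COLOR_RGB2HSV))
r=((h<6)|(h>174))&(sa>150)&(v>60)&(np.linalg.norm(X-np.array([.5,.05,.18]),axis=2)<.06)
print(r.sum(),rect(X[r]) if r.sum()>5 else '')
y,x=np.argwhere(r).mean(0).astype(int) if r.sum()>5 else (240,350);print(x,y)
save('k2.png',cv2.resize(s['pixels'][y-60:y+60,x-80:x+80],(640,480)))
E
```

```text
t 4.83 p [500.48  49.52 168.31] xang 171.97 zdir [ 2.e-04 -3.e-04 -1.e+00] F [ 0.48  0.14 -0.94] T [-0.01 -0.02  0.01] gap 0.157 grip 58.7
[-0.0537, -0.1095, 0.024] [-0.0001, 0.0, 0.0007]
[-0.0538, -0.1094, 0.024] [-0.0, 0.0001, 0.0008]
  -> [ 0.561 -0.136  0.13 ]
102 (array([508.2,  49.7]), [14.1, 34.2], [np.float32(87.9), np.float32(177.9)])
375 232
```

View pics/k2.png

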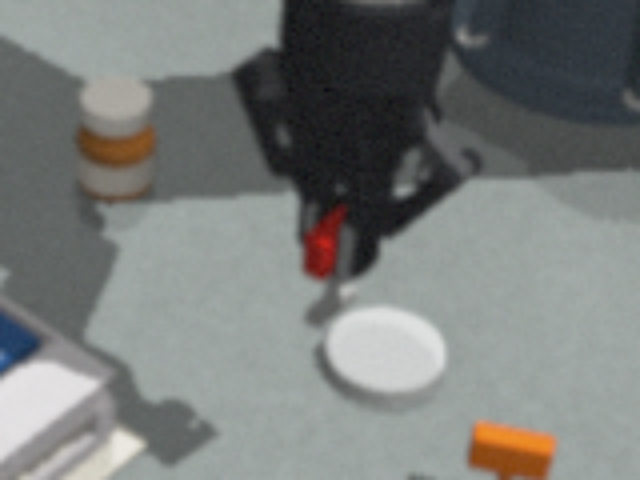

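The key hangs in the gripper, with its handle at (325,245) in the crop. I'll move over the slot.

Call:
{"name": "apply_moves", "arguments": {
  "claw": [-1,-1,-1,-1,-1],
  "travel": [
    [-0.054,-0.1095,0.024],
    [-0.054,-0.1095,0.024],
    [-0.054,-0.1095,0.024],
    [-0.054,-0.1095,0.024],
    [-0.054,-0.1095,0.024]
  ],
  "turn": [
    [0,0,0.0007],
    [0,0,0.0007],
    [0,0,0.0007],
    [0,0,0.0007],
    [0,0,0.0007]
  ]
}}

```text
t: 5.3
tcp_pos: [0.5304, -0.0419, 0.1484]
tool_rot: [0.074, 0.997, 0.0, -0.001]
force: [0.2, 0.7, -1.0]
finger_gap: 0.153
gripper_force: 59.0
```

Call:
{"name": "apply_moves", "arguments": {
  "claw": [-1,-1,-1,-1,-1],
  "travel": [
    [-0.054,-0.1095,0.024],
    [-0.054,-0.1095,0.024],
    [-0.054,-0.1095,0.024],
    [-0.054,-0.1095,0.024],
    [-0.054,-0.1095,0.024]
  ],
  "turn": [
    [0,0,0.0007],
    [0,0,0.0007],
    [0,0,0.0007],
    [0,0,0.0007],
    [0,0,0.0007]
  ]
}}

```text
t: 5.72
tcp_pos: [0.5602, -0.1333, 0.1294]
tool_rot: [0.074, 0.997, 0.001, -0.001]
force: [-0.1, 0.4, -0.4]
finger_gap: 0.152
gripper_force: 59.1
```

```bash
python3 p.py '[[0.561,-0.136,0.105,171.7]]'; python3 - <<'E'
from m import *
tc=np.array(manip.sense()['tcp_pos']);ex=np.array([.9895,-.144,0]);ey=np.array([.144,.9895,0])
for n in('scene','top'):
    s=manip.snapshot(n);X=cloud(s);h,sa,v=cv2.split(cv2.cvtColor(s['pixels'],cv2.COLOR_RGB2HSV))
    r=((h<6)|(h>174))&(sa>150)&(v>60)&(np.linalg.norm(X-(tc+[0,0,.019]),axis=2)<.06)
    D=X[r]-tc
    if r.sum()>5: print(n,r.sum(),'x',np.percentile(D@ex,[2,50,90,98]).round(4),'y',np.percentile(D@ey,[5,50,95]).round(4),'z',np.percentile(D[:,2],[5,50,95]).round(4))
    y,x=(235,285) if n=='scene' else (225,333)
    save(n+'k3.png',cv2.resize(s['pixels'][y-50:y+50,x-50:x+50],(390,390)))
cv2.imwrite('pics/k3.png',np.hstack([cv2.imread('pics/scenek3.png'),cv2.imread('pics/topk3.png')]))
E
```

```text
t 5.72 p [ 560.2  -133.29  129.36] xang 171.49 zdir [-0.0018  0.0015 -1.    ] F [-0.12  0.37 -0.44] T [ 0.03 -0.01 -0.07] gap 0.152 grip 59.1
[-0.0016, -0.0032, 0.0304] [0.0004, -0.0006, -0.0012]
  -> [ 0.561 -0.136  0.105]
scene 63 x [0.006  0.0175 0.0221 0.0228] y [-0.0038  0.0047  0.008 ] z [0.0153 0.0292 0.033 ]
```

View pics/k3.png

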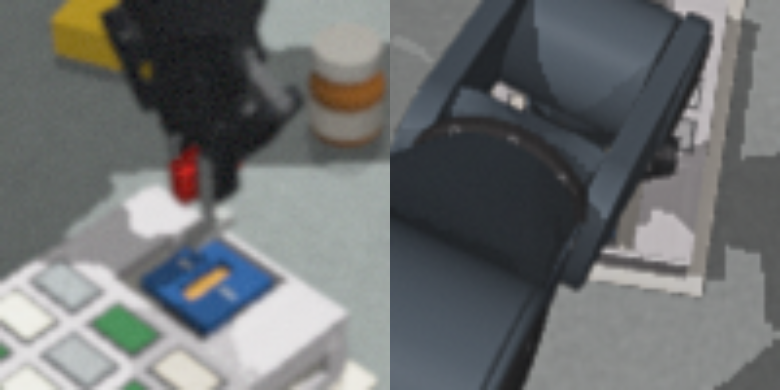

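The scene half shows the key about 35 mm above the blue plate, with the slot at about (205,283) in the crop. The key sits centred in the grip lengthwise. I'll descend carefully.

```bash
python3 p.py '[[0.562,-0.136,0.101,171.7]]'
```

```text
t 5.82 p [ 559.78 -132.13  129.63] xang 171.6 zdir [-0.002   0.0015 -1.    ] F [-0.39  0.52 -1.04] T [0.01 0.   0.  ] gap 0.154 grip 59.1
[-0.0035, -0.0044, 0.0358] [0.0004, -0.0007, -0.0005]
  -> [ 0.562 -0.136  0.101]
```

Call:
{"name": "apply_moves", "arguments": {
  "claw": [-1,-1,-1,-1,-1],
  "travel": [
    [-0.003,-0.003,0.01],
    [-0.003,-0.003,0.02],
    [-0.003,-0.003,0.03],
    [-0.003,-0.003,0.034],
    [-0.003,-0.003,0.034]
  ],
  "turn": [
    [0,-0.0006,-0.0012],
    [0,-0.0006,-0.0012],
    [0,-0.0006,-0.0012],
    [0,-0.0006,-0.0012],
    [0,-0.0006,-0.0012]
  ]
}}

```text
t: 6.23
tcp_pos: [0.5619, -0.1363, 0.101]
tool_rot: [0.072, 0.997, 0.001, -0.001]
force: [-1.1, 0.5, -0.8]
finger_gap: 0.153
gripper_force: 59.1
```

Call:
{"name": "apply_moves", "arguments": {
  "claw": [-1,-1],
  "travel": [
    [0,0,0],
    [0,0,0]
  ],
  "turn": [
    [0,0,0],
    [0,0,0]
  ]
}}

```text
t: 6.4
tcp_pos: [0.5631, -0.1371, 0.1025]
tool_rot: [0.072, 0.997, -0.0, 0.001]
force: [0.2, -0.7, -1.0]
finger_gap: 0.154
gripper_force: 59.1
```

```bash
python3 p.py '[[0.562,-0.136,0.0967,171.7]]'
```

```text
t 6.4 p [ 563.07 -137.15  102.52] xang 171.74 zdir [ 2.e-03 -3.e-04 -1.e+00] F [ 0.19 -0.68 -1.01] T [-0.05 -0.05  0.02] gap 0.154 grip 59.1
[0.0015, 0.0012, 0.0073] [-0.0, 0.0006, 0.0002]
  -> [ 0.562  -0.136   0.0967]
```

```bash
cat > avg.py <<'E'
from p import *
n=int(sys.argv[2]) if len(sys.argv)>2 else 6
P=[];F=[];T=[];A=[]
for i in range(n):
    manip.snapshot('top');s=manip.sense();P.append(s['tcp_pos']);F.append(s['force']);T.append(s['ft_torque']);M=Ro.from_quat(s['tool_rot']).as_matrix();A.append([np.degrees(np.arctan2(M[1,0],M[0,0])),M[0,2]*1e3,M[1,2]*1e3])
P=np.array(P)*1e3;m=P.mean(0);print('t',round(s['t'],2),'p',m.round(2),'sd',P.std(0).round(2),'ang,tilt(mrad)',np.mean(A,0).round(2),'F',np.mean(F,0).round(2),'T',np.mean(T,0).round(3))
x,y,z,a=json.loads(sys.argv[1]);R=down(np.mean(A,0)[0]);print('shift',(R.inv().apply(np.array([x,y,z])-m/1e3)/.8).round(4),'turn z',round(-(a-np.mean(A,0)[0])/180,4))
E
python3 avg.py '[0.562,-0.136,0.0967,171.7]'
```

```text
t 6.7 p [ 563.18 -137.26  102.8 ] sd [0.04 0.02 0.05] ang,tilt(mrad) [171.73   2.45  -0.52] F [ 0.07 -0.13 -1.24] T [ 0.011 -0.004 -0.019]
shift [0.0017 0.0013 0.0076] turn z 0.0002
```

Call:
{"name": "apply_moves", "arguments": {
  "claw": [-1,-1,-1,-1,-1],
  "travel": [
    [0.0017,0.0013,0.002],
    [0.0017,0.0013,0.004],
    [0.0017,0.0013,0.006],
    [0.0017,0.0013,0.0075],
    [0.0017,0.0013,0.0075]
  ],
  "turn": [
    [0,0,0],
    [0,0,0],
    [0,0,0],
    [0,0,0],
    [0,0,0]
  ]
}}

```text
t: 7.12
tcp_pos: [0.5615, -0.1358, 0.0961]
tool_rot: [0.072, 0.997, 0.0, 0.001]
force: [0.9, -0.1, -0.6]
finger_gap: 0.155
gripper_force: 59.1
```

```bash
python3 avg.py '[0.562,-0.136,0.0927,171.7]'
```

```text
t 7.42 p [ 561.8  -135.92   96.45] sd [0.08 0.04 0.11] ang,tilt(mrad) [171.74   1.81  -0.24] F [-0.24  0.09 -0.99] T [0.006 0.001 0.005]
shift [-0.0003 -0.0001  0.0047] turn z 0.0002
```

Next, lower in 1 mm steps, watching the force.

Call:
{"name": "apply_moves", "arguments": {
  "claw": [-1,-1,-1,-1],
  "travel": [
    [0,0,0.0008],
    [0,0,0.0016],
    [0,0,0.0024],
    [0,0,0.0024]
  ],
  "turn": [
    [0,0,0],
    [0,0,0],
    [0,0,0],
    [0,0,0]
  ]
}}

```text
t: 7.75
tcp_pos: [0.5617, -0.1359, 0.0944]
tool_rot: [0.072, 0.997, -0.0, 0.001]
force: [0.4, 0.7, -0.8]
finger_gap: 0.151
gripper_force: 59.1
```

Call:
{"name": "apply_moves", "arguments": {
  "claw": [-1,-1,-1,-1],
  "travel": [
    [0,0,0.0006],
    [0,0,0.0012],
    [0,0,0.0018],
    [0,0,0.0018]
  ],
  "turn": [
    [0,0,0],
    [0,0,0],
    [0,0,0],
    [0,0,0]
  ]
}}

```text
t: 8.08
tcp_pos: [0.5617, -0.1359, 0.093]
tool_rot: [0.072, 0.997, -0.0, 0.001]
force: [-0.4, 0.3, -1.5]
finger_gap: 0.152
gripper_force: 59.1
```

```bash
python3 avg.py '[0.562,-0.136,0.0907,171.7]'
```

```text
t 8.38 p [ 561.78 -135.91   93.14] sd [0.03 0.01 0.04] ang,tilt(mrad) [171.74   1.83  -0.26] F [ 0.13 -0.19 -1.2 ] T [-0.    -0.009 -0.01 ]
shift [-0.0003 -0.0001  0.0031] turn z 0.0002
```

Call:
{"name": "apply_moves", "arguments": {
  "claw": [-1,-1,-1,-1],
  "travel": [
    [0,0,0.0006],
    [0,0,0.0012],
    [0,0,0.0018],
    [0,0,0.0018]
  ],
  "turn": [
    [0,0,0],
    [0,0,0],
    [0,0,0],
    [0,0,0]
  ]
}}

```text
t: 8.72
tcp_pos: [0.5617, -0.1359, 0.0916]
tool_rot: [0.072, 0.997, -0.0, 0.001]
force: [-0.7, -1.0, -0.8]
finger_gap: 0.154
gripper_force: 59.1
```

Call:
{"name": "apply_moves", "arguments": {
  "claw": [-1,-1,-1,-1],
  "travel": [
    [0,0,0.0006],
    [0,0,0.0012],
    [0,0,0.0018],
    [0,0,0.0018]
  ],
  "turn": [
    [0,0,0],
    [0,0,0],
    [0,0,0],
    [0,0,0]
  ]
}}

```text
t: 9.05
tcp_pos: [0.5618, -0.1359, 0.0902]
tool_rot: [0.072, 0.997, -0.0, 0.001]
force: [-0.1, 0.6, -1.4]
finger_gap: 0.156
gripper_force: 59.0
```

```bash
python3 avg.py '[0.562,-0.136,0.0867,171.7]'
```

```text
t 9.35 p [ 561.79 -135.91   90.26] sd [0.04 0.02 0.05] ang,tilt(mrad) [171.74   1.85  -0.26] F [-0.29  0.12 -0.8 ] T [-0.006 -0.012 -0.008]
shift [-0.0003 -0.0001  0.0044] turn z 0.0002
```

Call:
{"name": "apply_moves", "arguments": {
  "claw": [-1,-1,-1,-1],
  "travel": [
    [0,0,0.0008],
    [0,0,0.0016],
    [0,0,0.0025],
    [0,0,0.0025]
  ],
  "turn": [
    [0,0,0],
    [0,0,0],
    [0,0,0],
    [0,0,0]
  ]
}}

```text
t: 9.68
tcp_pos: [0.5617, -0.1359, 0.0881]
tool_rot: [0.072, 0.997, -0.0, 0.001]
force: [-0.5, -0.1, -0.9]
finger_gap: 0.158
gripper_force: 59.1
```

Call:
{"name": "apply_moves", "arguments": {
  "claw": [-1,-1,-1,-1],
  "travel": [
    [0,0,0.0008],
    [0,0,0.0016],
    [0,0,0.0025],
    [0,0,0.0025]
  ],
  "turn": [
    [0,0,0],
    [0,0,0],
    [0,0,0],
    [0,0,0]
  ]
}}

```text
t: 10.02
tcp_pos: [0.5617, -0.1358, 0.0861]
tool_rot: [0.072, 0.997, 0.0, 0.001]
force: [-0.5, 0.7, -1.3]
finger_gap: 0.152
gripper_force: 59.1
```

```bash
python3 avg.py '[0.562,-0.136,0.0797,171.7]'
```

```text
t 10.32 p [ 561.8  -135.91   86.26] sd [0.04 0.02 0.06] ang,tilt(mrad) [171.74   1.85  -0.26] F [-0.04 -0.25 -0.45] T [-0.017  0.024  0.004]
shift [-0.0003 -0.0001  0.0082] turn z 0.0002
```

Inside the slot, and the spring is beginning to act. I'll keep pressing.

Call:
{"name": "apply_moves", "arguments": {
  "claw": [-1,-1,-1,-1,-1],
  "travel": [
    [0,0,0.001],
    [0,0,0.002],
    [0,0,0.003],
    [0,0,0.004],
    [0,0,0.004]
  ],
  "turn": [
    [0,0,0],
    [0,0,0],
    [0,0,0],
    [0,0,0],
    [0,0,0]
  ]
}}

```text
t: 10.73
tcp_pos: [0.5619, -0.136, 0.0831]
tool_rot: [0.072, 0.997, -0.0, 0.001]
force: [-0.9, -0.7, 0.9]
finger_gap: 0.154
gripper_force: 59.2
```

Call:
{"name": "apply_moves", "arguments": {
  "claw": [-1,-1,-1,-1,-1],
  "travel": [
    [0,0,0.001],
    [0,0,0.002],
    [0,0,0.003],
    [0,0,0.004],
    [0,0,0.004]
  ],
  "turn": [
    [0,0,0],
    [0,0,0],
    [0,0,0],
    [0,0,0],
    [0,0,0]
  ]
}}

```text
t: 11.15
tcp_pos: [0.5619, -0.136, 0.08]
tool_rot: [0.072, 0.997, -0.0, 0.001]
force: [-1.4, 0.2, 3.4]
finger_gap: 0.149
gripper_force: 59.5
```

```bash
python3 avg.py '[0.562,-0.136,0.075,171.7]'
```

```text
t 11.45 p [ 561.95 -135.98   80.04] sd [0.01 0.02 0.02] ang,tilt(mrad) [171.74   2.21  -0.43] F [-0.46  0.14  3.83] T [ 0.027  0.061 -0.004]
shift [-0.0001 -0.      0.0063] turn z 0.0002
```

Call:
{"name": "apply_moves", "arguments": {
  "claw": [-1,-1,-1,-1,-1],
  "travel": [
    [0,0,0.001],
    [0,0,0.002],
    [0,0,0.003],
    [0,0,0.004],
    [0,0,0.004]
  ],
  "turn": [
    [0,0,0],
    [0,0,0],
    [0,0,0],
    [0,0,0],
    [0,0,0]
  ]
}}

```text
t: 11.87
tcp_pos: [0.5619, -0.136, 0.0768]
tool_rot: [0.072, 0.997, -0.0, 0.001]
force: [-0.4, 0.5, 6.2]
finger_gap: 0.155
gripper_force: 59.9
```

Call:
{"name": "apply_moves", "arguments": {
  "claw": [-1,-1,-1,-1,-1],
  "travel": [
    [0,0,0.0008],
    [0,0,0.0016],
    [0,0,0.0024],
    [0,0,0.0031],
    [0,0,0.0031]
  ],
  "turn": [
    [0,0,0],
    [0,0,0],
    [0,0,0],
    [0,0,0],
    [0,0,0]
  ]
}}

```text
t: 12.28
tcp_pos: [0.562, -0.136, 0.0746]
tool_rot: [0.072, 0.997, -0.0, 0.001]
force: [-1.4, 0.2, 8.6]
finger_gap: 0.155
gripper_force: 60.2
```

```bash
python3 avg.py '[0.562,-0.136,0.0743,171.7]'
```

```text
t 12.58 p [ 561.97 -135.98   74.71] sd [0.01 0.01 0.02] ang,tilt(mrad) [171.74   2.27  -0.5 ] F [-1.06  0.45  7.35] T [ 0.071  0.217 -0.003]
shift [-0.     -0.      0.0005] turn z 0.0002
```

Call:
{"name": "apply_moves", "arguments": {
  "claw": [-1,-1,-1,-1],
  "travel": [
    [0,0,0.0005],
    [0,0,0.001],
    [0,0,0.001],
    [0,0,0.001]
  ],
  "turn": [
    [0,0,0],
    [0,0,0],
    [0,0,0],
    [0,0,0]
  ]
}}

```text
t: 12.92
tcp_pos: [0.562, -0.136, 0.074]
tool_rot: [0.072, 0.997, -0.0, 0.001]
force: [-1.6, 0.9, 8.4]
finger_gap: 0.154
gripper_force: 60.2
```

```bash
python3 avg.py '[0.562,-0.136,0.0743,171.7]'
```

```text
t 13.22 p [ 561.98 -135.99   74.03] sd [0.01 0.01 0.01] ang,tilt(mrad) [171.74   2.35  -0.53] F [-0.71  0.27  8.61] T [ 0.111  0.235 -0.007]
shift [-0.     -0.     -0.0003] turn z 0.0002
```

Depth is about 20 mm, near the bottom. Now the quarter turn, starting with a small test turn.

Call:
{"name": "apply_moves", "arguments": {
  "claw": [-1,-1,-1,-1,-1],
  "travel": [
    [0,0,0],
    [0,0,0],
    [0,0,0],
    [0,0,0],
    [0,0,0]
  ],
  "turn": [
    [0,0,0.025],
    [0,0,0.05],
    [0,0,0.075],
    [0,0,0.1],
    [0,0,0.1]
  ]
}}

```text
t: 13.63
tcp_pos: [0.5627, -0.1363, 0.0742]
tool_rot: [0.228, 0.974, -0.0, 0.002]
force: [-0.8, 0.4, 8.1]
finger_gap: 0.15
gripper_force: 60.4
```

```bash
python3 avg.py '[0.562,-0.136,0.074,81.7]' 4
```

```text
t 13.83 p [ 562.72 -136.37   74.23] sd [0.01 0.01 0.  ] ang,tilt(mrad) [153.72   3.98  -1.28] F [-0.55 -0.24  7.66] T [ 0.017  0.079 -0.045]
shift [0.001  0.     0.0003] turn z 0.4001
```

Turning freely at low torque, so I'll continue.

Call:
{"name": "apply_moves", "arguments": {
  "claw": [-1,-1,-1,-1,-1],
  "travel": [
    [0,0,0.0002],
    [0,0,0.0002],
    [0,0,0.0002],
    [0,0,0.0002],
    [0,0,0.0002]
  ],
  "turn": [
    [0,0,0.03],
    [0,0,0.06],
    [0,0,0.09],
    [0,0,0.12],
    [0,0,0.135]
  ]
}}

```text
t: 14.25
tcp_pos: [0.5629, -0.1365, 0.0741]
tool_rot: [0.429, 0.903, 0.0, 0.002]
force: [0.3, 0.2, 8.5]
finger_gap: 0.156
gripper_force: 60.4
```

Call:
{"name": "apply_moves", "arguments": {
  "claw": [-1,-1,-1,-1,-1],
  "travel": [
    [0,0,0],
    [0,0,0],
    [0,0,0],
    [0,0,0],
    [0,0,0]
  ],
  "turn": [
    [0,0,0.03],
    [0,0,0.06],
    [0,0,0.09],
    [0,0,0.12],
    [0,0,0.135]
  ]
}}

```text
t: 14.67
tcp_pos: [0.563, -0.1365, 0.0741]
tool_rot: [0.609, 0.793, 0.001, 0.002]
force: [0.5, -0.0, 7.4]
finger_gap: 0.154
gripper_force: 60.4
```

```bash
python3 avg.py '[0.562,-0.136,0.074,81.7]' 4
```

```text
t 14.87 p [ 562.95 -136.52   74.14] sd [0.01 0.01 0.01] ang,tilt(mrad) [105.05   4.54  -1.59] F [-0.31 -0.41  8.47] T [-0.021  0.03  -0.023]
shift [ 0.0009 -0.001   0.0002] turn z 0.1297
```

Call:
{"name": "apply_moves", "arguments": {
  "claw": [-1,-1,-1,-1,-1],
  "travel": [
    [0.0005,-0.0005,0.0001],
    [0.0005,-0.0005,0.0001],
    [0.0005,-0.0005,0.0001],
    [0.0005,-0.0005,0.0001],
    [0.0005,-0.0005,0.0001]
  ],
  "turn": [
    [0,0,0.03],
    [0,0,0.06],
    [0,0,0.09],
    [0,0,0.12],
    [0,0,0.13]
  ]
}}

```text
t: 15.28
tcp_pos: [0.5626, -0.1363, 0.0741]
tool_rot: [0.757, 0.653, 0.001, 0.002]
force: [0.2, -0.5, 8.2]
finger_gap: 0.152
gripper_force: 60.4
```

```bash
python3 avg.py '[0.562,-0.136,0.074,81.8]' 5
```

```text
t 15.53 p [ 562.56 -136.27   74.1 ] sd [0.01 0.01 0.01] ang,tilt(mrad) [81.69  4.77 -1.71] F [ 0.2  -0.33  7.68] T [-0.069  0.008 -0.027]
shift [ 0.0002 -0.0007  0.0001] turn z -0.0006
```

Turned square. I'll let it rise with the spring while still gripped.

Call:
{"name": "apply_moves", "arguments": {
  "claw": [-1,-1,-1,-1,-1],
  "travel": [
    [0,0,-0.0015],
    [0,0,-0.003],
    [0,0,-0.0045],
    [0,0,-0.006],
    [0,0,-0.006]
  ],
  "turn": [
    [0,0,0],
    [0,0,0],
    [0,0,0],
    [0,0,0],
    [0,0,0]
  ]
}}

```text
t: 15.95
tcp_pos: [0.5624, -0.1362, 0.0785]
tool_rot: [0.756, 0.654, 0.001, 0.002]
force: [1.1, -0.9, 5.8]
finger_gap: 0.153
gripper_force: 60.0
```

```bash
python3 avg.py '[0.562,-0.136,0.08,81.8]' 5
```

```text
t 16.2 p [ 562.4  -136.22   78.35] sd [0.01 0.01 0.04] ang,tilt(mrad) [81.73  4.35 -1.5 ] F [ 0.96 -0.73  5.26] T [-0.166 -0.24  -0.034]
shift [ 0.0002 -0.0005 -0.0021] turn z -0.0004
```

Call:
{"name": "apply_moves", "arguments": {
  "claw": [-1,-1,-1],
  "travel": [
    [0,0,-0.0008],
    [0,0,-0.0015],
    [0,0,-0.0015]
  ],
  "turn": [
    [0,0,0],
    [0,0,0],
    [0,0,0]
  ]
}}

```text
t: 16.45
tcp_pos: [0.5623, -0.1361, 0.0794]
tool_rot: [0.756, 0.654, 0.001, 0.002]
force: [2.3, -1.5, 3.5]
finger_gap: 0.152
gripper_force: 59.8
```

Call:
{"name": "apply_moves", "arguments": {
  "claw": [-0.4,-0.2,0,0,0],
  "travel": [
    [0,0,0],
    [0,0,0],
    [0,0,0],
    [0,0,0],
    [0,0,0]
  ],
  "turn": [
    [0,0,0],
    [0,0,0],
    [0,0,0],
    [0,0,0],
    [0,0,0]
  ]
}}

```text
t: 16.87
tcp_pos: [0.5606, -0.1352, 0.0786]
tool_rot: [0.756, 0.654, 0.0, -0.0]
force: [0.7, -0.2, 0.1]
finger_gap: 0.499
gripper_force: 0.0
```

Call:
{"name": "apply_moves", "arguments": {
  "claw": [0,0,0,0,0],
  "travel": [
    [0,0,-0.015],
    [0,0,-0.04],
    [0,0,-0.08],
    [0,0,-0.12],
    [0,0,-0.15]
  ],
  "turn": [
    [0,0,0],
    [0,0,0],
    [0,0,0],
    [0,0,0],
    [0,0,0]
  ]
}}

```text
t: 17.28
tcp_pos: [0.5616, -0.1358, 0.2023]
tool_rot: [0.756, 0.654, 0.001, 0.002]
force: [0.5, -0.6, -0.7]
finger_gap: 0.504
gripper_force: 0.0
```

```bash
python3 p.py '[[0.43,-0.05,0.25,81.8]]'; python3 - <<'E'
from m import *
s=manip.snapshot('scene');X=cloud(s);h,sa,v=cv2.split(cv2.cvtColor(s['pixels'],cv2.COLOR_RGB2HSV))
r=((h<6)|(h>174))&(sa>150)&(v>60)&(np.linalg.norm(X-np.array([.562,-.136,.1]),axis=2)<.05)
P=X[r];z=P[:,2];print(r.sum(),np.nanpercentile(z,[5,50,97]),rect(P[z>np.percentile(z,97)-.006]) if r.sum()>9 else '')
save('k4.png',cv2.resize(s['pixels'][180:300,215:375],(640,480)))
E
```

```text
t 17.28 p [ 561.61 -135.78  202.32] xang 81.74 zdir [ 0.0042 -0.0013 -1.    ] F [ 0.55 -0.65 -0.65] T [ 0.01 -0.04 -0.03] gap 0.504 grip 0.0
[0.0824, -0.1779, -0.0604] [0.0014, 0.0002, -0.0003]
  -> [ 0.43 -0.05  0.25]
166 [0.09372759 0.10877054 0.11288982] (array([ 564.6, -133.7]), [14.3, 41.8], [np.float32(170.3), np.float32(80.3)])
```

View pics/k4.png

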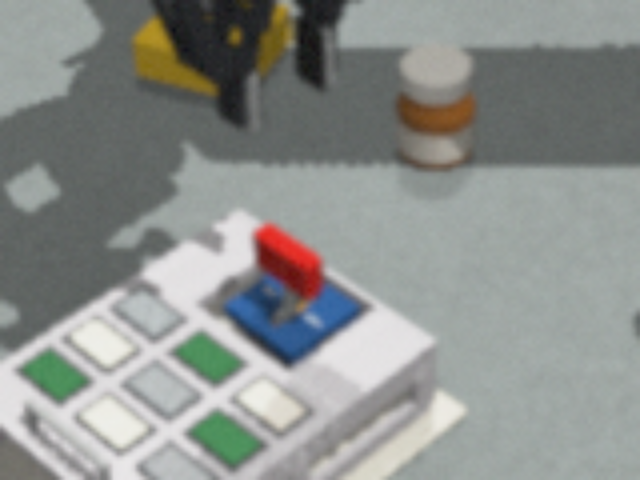

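The key stands upright and crosswise in the plate: handle at (290,260) in the crop, angle 80° against 82° square, underside about 13 mm below the face. The gripper is clear of it, so I'll hand in.

```bash
python3 -c "
from station import manip
print(manip.sign_off())"
```

```text
the job is handed in; nothing more can be done
None
```

The job is handed in: the T-key is locked crosswise and upright under the lock plate, with its underside about 13 mm below the plate face by camera. Wrist force while pressing stayed under about 9 N, the gripper was clear at hand-in, and I saw no contact with the other things, though I did not re-measure them.

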